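# Unlock the desk strongbox and hold the key turned

### The job

Take the square-headed key out of the wooden key block and put it into the lock on top of the strongbox, working it down past the stiff pins until it is fully home. Then turn it a quarter turn clockwise, as seen from above, to its stop, and finish while still holding it there against the spring; leave the round-headed key in its block and the other things on the desk where they are.

Things in the scene. Friction and masses are not known exactly. Their poses are not given: they have to be found in the camera images.
- square_key: Steel key with an oblong black head, upright in either pocket of the key block. Origin at the tip, z up the shank, blade flat in xz. Heights from the tip in mm: V point 0-10, blade 20 (x) by 5 (y) to 27, neck 5 round to 38, collar 16 round 38-42, neck to 56, flat-faced head 46 (x) by 9 (y) 56-84. Same after half a turn about z. About 60 g.
- round_key: Bystander key, to be left: same blade, collar and origin, but a round black head (disc 34 mm across, 9 thick, centre 72 above the tip), in the other pocket of the block.
- key_block: Pale wooden block fixed to the desk, 170 (x) by 62 (y) by 50 mm, origin under its centre. Pockets at x = -45 and +45 mm, 24 (x) by 9 (y) mm, 44 deep; a key hangs in each by its collar on the block's top, blade along the block's x, tip 12 mm above the desk.
- strongbox: Dark steel box fixed to the desk, 240 (x) by 190 (y) by 90 mm, origin under its centre. A brass plate 64 by 64 mm in the middle of the lid (its top at 98 mm) has the keyhole. On its +y side a flat steel bolt reaches into a brass keeper 9 mm high at the lid's edge and draws back as the key turns.
- keyhole (a point): Keyhole centre at the brass plate's top; axes of the strongbox. Slot along x, 23 by 7.5 mm, edges sloped 2 mm, through 8 mm of plate; the plug's slot below: 22 by 6.8. Home: collar on the plate, tip 38 mm below this point. In the last 20 mm two sprung pins can stick under a 15 N push; they let go if the key is wiggled (0.05 rad yaw, 0.5 mm in y). It turns only when home.
- lock_plug (a joint): Angle of the lock plug (rad): 0 at rest, its slot under the plate's; grows as the key turns clockwise seen from above; stop at 1.5. A spring (0.1 N m at the stop) turns it back when let go. The key has about 0.1 rad of play in it. It cannot turn while the blade is still in the plate.
- paperweight: Green glass domed paperweight, 68 mm across, 34 mm high, loose bystander; origin under its centre.
- book: Closed book with reddish covers, 105 by 150 by 28 mm, lying on the desk, loose bystander; origin under its centre.
- pen_cup: Empty brass pen cup, 76 mm across, 95 mm high, loose bystander; origin under its centre.

How it is judged (in metres and radians):
On the way, in this order (a step that is already met when the one before it is completed fails the run):
1. the square-headed key is lifted clear of the key block, in the fingers (height (world z) of square_key above 0.055 m and contact force between the fingers and square_key above 1 N), for 0.1 s.
2. the key is fully home in the lock (collar within 3 mm of the plate) and not yet turned (z of square_key in the frame of keyhole below -0.035 m and horizontal distance between square_key and keyhole below 0.006 m and value of joint lock_plug below 0.3 rad), for 0.1 s.
At the end, for the whole second after the job is handed in: Square key home in the keyhole (collar within 4 mm of the plate, tip within 6 mm of the axis, upright within 0.2 rad), plug turned over 1.3 rad (stop 1.5), fingers on the key with over 1 N; round key not moved 15 mm, other bystanders not 30 mm (value of joint lock_plug above 1.3 rad and z of square_key in the frame of keyhole below -0.034 m and horizontal distance between square_key and keyhole below 0.006 m and angle between square_key's own z axis and vertical below 0.2 rad and contact force between the fingers and square_key above 1 N and distance of round_key from where it was at the start of the episode below 0.015 m and distance of each of paperweight, book, pen_cup from where it was at the start of the episode below 0.03 m); the arm keeps its last pose, push and grip.
It fails at once if the round-headed key is pulled out of its place (distance of round_key from where it was at the start of the episode above 0.015 m).
It fails at once if the paperweight, book or pen cup is knocked away (distance of any of paperweight, book, pen_cup from where it was at the start of the episode above 0.03 m).
It also fails if it takes over 58 s, if anything falls off the work surface, if the arm or the gripper's body presses on something with over 40 N, if the wrist force passes 120 N, or if a joint passes its speed limit or range.

### The arm

A 6-joint arm with a two-finger parallel gripper is mounted at the origin on the work surface. World frame = base frame: x ahead of the robot, y to its left, z up, the work surface at z = 0. Lengths are in mm, angles in rad, forces in N, time in s.
With the tool pointing down it reaches from about 350 to 775 mm from the base axis. Payload 7.3 kg.
Tool frame: the origin (TCP) lies on the mounting face of the last link; the fingertips stand 178 mm ahead of it and the grasp point (between the pads) lies 159 mm ahead of it; z points along the fingers, y is the line along which they close (so a half turn about z gives the same grasp; the last joint's range is limited). The gripper opens to 92 mm and grips with 3 to 60 N. Pads are 19 mm wide; open, the fingers measure 130 mm over their backs; the gripper's body (75 mm by 190 mm) begins 47 mm behind the grasp point.
Start: joints at [-1.263, 0.342, 1.524, -0, 1.275, -0.146], TCP at [230.171, -471.857, 404.741] pointing down, gripper open.
Joint ranges: [-2.53, 2.53], [-0.77, 2.02], [0.04, 2.7], [-1, 4.14], [0.28, 2.66], [-3.11, 3.11]. Speed limits (rad/s): [2.57, 2.57, 3.14, 3.14, 3.14, 3.14].

### API

Orientations are given as [roll, pitch, yaw] about the fixed x, y, z axes, in that order (R = Rz(yaw) Ry(pitch) Rx(roll)).
In Python, from plant import bot, cam, close_job gives the robot as it stands (bot), with the cameras (cam) and the job as plain functions.
- The arm moves only by the tool shift_gripper, called after ">>>" as name(argument=value, ...), one argument or row to a line, values as JSON. Schema: {"type":"object","properties":{"segments":{"type":"string"},"only":{"type":"string"},"quiet":{"type":"boolean"},"lines":{"type":"string"}},"required":["segments"],"additionalProperties":false}. segments is a string of 1 to 5 rows, one to a line, with the numbers parted by spaces; each row has 5 numbers: the finger opening in mm, then dx, dy, dz in parts of the range, where 1.0 means 600 mm, then a turn about the tool's z in fractions of the full range, 1 being 45 degrees; each row is the pose to reach, as a shift and turn from the pose commanded when the call began, along the tool's axes at that moment; what a row does not reach only later rows make up. A row lasts 1/8 s, in which the tool goes at most 62.5 mm and 0.188 rad, less where a joint would pass 70% of its speed; a pose out of reach is approached as far as the arm can. The fingers move at their own pace and stop on an object; the grip force is fixed at half the most. Time passes only in rows, so rows that do not move let the fingers close. The tool returns the time, the measured TCP pose, the force, the opening and the grip force at its end. only (a regular expression) keeps the lines of the reply that match it, lines (a string "A,B") keeps lines A to B, and quiet returns only ok. A shift or turn number past 1, either way, is cut back to 1. Input that does not fit is refused with a message, and nothing moves.
- bot.get_obs(): the state, without advancing time (a new reading comes with each control period).
- cam.capture(name): name is "side" or "top"; returns a dict with "color" (400x640x3 uint8, red, green, blue), "K" (3x3 intrinsics, pixels), "R" (3x3) and "t" (3): a world point X has camera coordinates R X + t. Camera axes: x right, y down, z forward; pixel columns grow to the right and rows downward; lengths in mm; the calibration is good to about 2 mm. A picture is of the moment at which its call begins. There is no depth.
- close_job(): hands the job in; it is judged then, once.
The state is a dict: "time": time; "joint_positions": joint angles; "dq": joint speeds; "tau": joint torques, N m; "tool_pos": TCP position; "tcp_rot": TCP orientation; "contact_force": force on the tool from outside, world axes, zero at the start; "moment": the same for the moment, N m; "grip_width": finger opening in mm; "finger_force": force on a finger pad.
Only numpy, scipy, OpenCV 4.12 (cv2) and the standard library are available. Lean on these libraries where they do the work, as an engineer would, in place of code of your own. Each camera call takes 0.05 s, during which the arm holds its last target. There are 200 camera calls.

## Working session

There is one attempt and no reset: what is moved stays moved. The work goes in short steps, Python scripts to look and compute and a tool call to move; the robot and the scene stay as the last step left them, time stands still between calls to the robot, and variables do not carry over. Pictures are saved under pics/ and viewed, at most 10 in all, crops included, and the job is handed in when it is done.

```bash
ls; mkdir -p pics
```

Run:
```python
from plant import bot, cam, close_job
import cv2,numpy as np,pickle
o=bot.get_obs();print(o)
d={}
for n in("side","top"):
    c=cam.capture(n);d[n]=c;print(n,c["K"].tolist(),c["R"].round(4).tolist(),c["t"].round(1).tolist())
    cv2.imwrite(f"pics/{n}0.png",c["color"][:,:,::-1])
pickle.dump(d,open("cap0.pkl","wb"))
```

```text
pics
plant.py
{'time': 0.0, 'joint_positions': array([-1.26298228e+00,  3.42750721e-01,  1.52503020e+00,  7.30177883e-06,
        1.27538387e+00, -1.46015644e-01]), 'dq': array([ 0.00181085,  0.00111259, -0.00078736, -0.00029025, -0.00056643,
        0.00155149]), 'tau': array([ 1.03851903e-04, -4.31238484e+01, -2.44222856e+01,  7.16771325e-02,
        5.57654025e-02, -1.25732709e-04]), 'tool_pos': array([ 230.13874212, -471.72298907,  404.02560777]), 'tcp_rot': array([-3.14003826e+00, -2.35649241e-04,  4.53827372e-01]), 'contact_force': array([ 0.13298538,  0.45001955, -0.51841585]), 'moment': array([-0.02347437,  0.01270539, -0.00684927]), 'finger_force': 0.0, 'grip_width': 91.88656067388963}
side [[471.3176638744859, 0.0, 316.9134482540436], [0.0, 471.3176638744859, 206.83902484861318], [0.0, 0.0, 1.0]] [[-0.9886, -0.1497, 0.0139], [-0.1215, 0.7412, -0.6602], [0.0885, -0.6544, -0.7509]] [617.8, 153.2, 965.1]
top [[484.63602081424335, 0.0, 317.9466794529379], [0.0, 484.63602081424335, 201.18525273782322], [0.0, 0.0, 1.0]] [[0.0282, -0.9994, 0.0223], [-0.9827, -0.0318, -0.1823], [0.1829, -0.0168, -0.983]] [-42.7, 644.0, 1030.3]
```

View pics/top0.png

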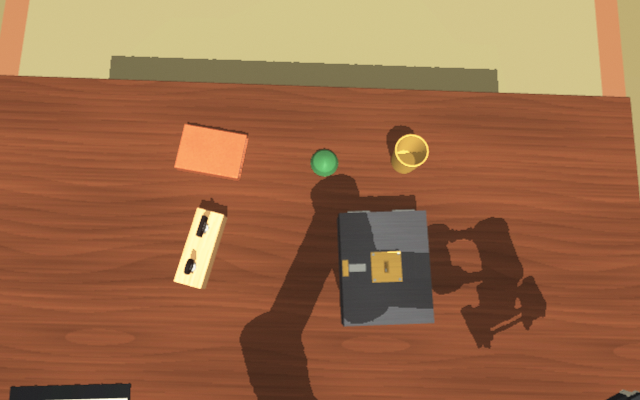

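View pics/side0.png

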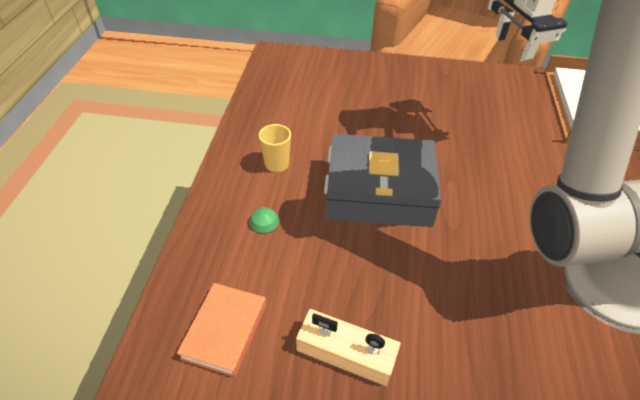

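The top view shows the key block at about (200,248), with the square key's oblong head at (202,226) and the round one at (190,266). The strongbox plate is at (387,267), with the bolt to its left (box +y is image left). The side view shows the square head at (325,323) and the round one at (374,341).

Create h.py:
```python
import cv2,numpy as np
def ray(c,uv):
    R,t=np.array(c["R"]),np.array(c["t"])
    d=R.T@np.linalg.inv(c["K"])@np.array([uv[0],uv[1],1.]); return -R.T@t,d
def onz(c,uv,z):
    o,d=ray(c,uv); return o+d*(z-o[2])/d[2]
def tri(c1,p1,c2,p2):
    o1,d1=ray(c1,p1);o2,d2=ray(c2,p2)
    s=np.linalg.lstsq(np.c_[d1,-d2],o2-o1,rcond=None)[0]
    a,b=o1+s[0]*d1,o2+s[1]*d2; return (a+b)/2,np.linalg.norm(a-b)
def proj(c,X):
    p=c["K"]@(c["R"]@np.array(X)+c["t"]); return p[:2]/p[2]
def blobs(m,off=(0,0),amin=8):
    n,l,s,ce=cv2.connectedComponentsWithStats(m.astype(np.uint8))
    r=[]
    for i in range(1,n):
        if s[i,4]>=amin:
            p=np.argwhere(l==i)[:,::-1].astype(np.float32)+np.array(off,np.float32)
            r.append((s[i,4],p.mean(0).round(2),cv2.minAreaRect(p),p))
    return sorted(r,key=lambda x:-x[0])
```

Run:
```python
import pickle,sys;from h import *
d=pickle.load(open("cap0.pkl","rb"))
T,S=d["top"],d["side"]
def go(c,x0,y0,x1,y1,f,am=8):
    h=c["color"][y0:y1,x0:x1].astype(int); 
    return blobs(f(h),(x0,y0),am)
dark=lambda h:h.max(2)<60
pale=lambda h:(h[...,1]>150)&(h[...,2]>80)
for n,c,b in(("top",T,(180,205,215,285)),("side",S,(305,310,390,360))):
    for r in go(c,*b,dark): print(n,"dark",r[:3])
    bb=(165,200,240,295) if n=="top" else (290,300,405,390)
    for r in go(c,*bb,pale,30): print(n,"pale",r[:3])
brass=lambda h:(h[...,0]>120)&(h[...,1]>90)&(h[...,2]<100)
for n,c,b in(("top",T,(335,240,415,295)),("side",S,(360,145,410,200))):
    for r in go(c,*b,brass): print(n,"brass",r[:3])
im=[cv2.resize(T["color"][200:295,165:245],None,fx=5,fy=5,interpolation=cv2.INTER_CUBIC)[:475,:400],cv2.resize(T["color"][240:295,345:412],None,fx=6,fy=6,interpolation=cv2.INTER_CUBIC)]
o=np.zeros((475,800,3),np.uint8);o[:,:400]=im[0];o[:330,400:]=im[1][:,:400];cv2.imwrite("pics/crop0.png",o[:,:,::-1])
```

```text
top dark (np.int32(62), array([188.31, 265.69], dtype=float32), ((188.60000610351562, 265.70001220703125), (5.375871658325195, 14.230247497558594), 18.43494987487793))
top dark (np.int32(30), array([203.33, 220.17], dtype=float32), ((203.15000915527344, 221.0500030517578), (4.743415832519531, 10.119288444519043), 18.434947967529297))
top dark (np.int32(18), array([200.5 , 232.33], dtype=float32), ((200.75, 231.75003051757812), (2.5298221111297607, 7.273237705230713), 18.43494987487793))
top pale (np.int32(1989), array([198.68, 248.6 ], dtype=float32), ((198.5826873779297, 247.68728637695312), (28.934865951538086, 79.15436553955078), 17.818889617919922))
side dark (np.int32(153), array([324.39, 321.7 ], dtype=float32), ((324.2876892089844, 322.2328796386719), (25.514968872070312, 7.958798408508301), 20.556047439575195))
side dark (np.int32(118), array([374.99, 340.21], dtype=float32), ((374.8499755859375, 340.95001220703125), (17.39252471923828, 10.75174331665039), 18.43494987487793))
side pale (np.int32(3884), array([347.92, 347.79], dtype=float32), ((347.1597900390625, 345.48455810546875), (101.59107208251953, 45.01597213745117), 21.037511825561523))
top brass (np.int32(893), array([385.85, 266.76], dtype=float32), ((386.06903076171875, 266.3121643066406), (31.00971031188965, 31.00971221923828), 86.98721313476562))
top brass (np.int32(107), array([344.89, 267.87], dtype=float32), ((345.0, 268.0), (16.0, 6.0), 90.0))
side brass (np.int32(643), array([383.84, 163.57], dtype=float32), ((383.5, 163.0), (24.0, 29.0), 90.0))
side brass (np.int32(128), array([383.82, 191.52], dtype=float32), ((383.5, 191.0), (8.0, 17.0), 90.0))
```

View pics/crop0.png

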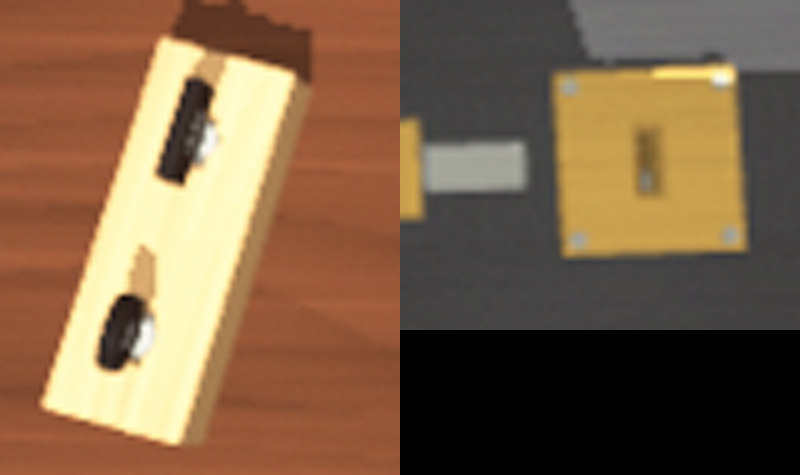

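The crop shows the square head at (185,130), which has the blade axis along the block, and the pale block's top-face corners. The keyhole slot is at crop (648,160), running vertically in the image, with the bolt to its left.

Run:
```python
import pickle;from h import *
d=pickle.load(open("cap0.pkl","rb"));T,S=d["top"],d["side"]
np.set_printoptions(precision=2,suppress=True)
def cr(p,f,o): return (np.array(p)+.5)/f-.5+np.array(o)
B=[onz(T,cr(p,5,(165,200)),50)[:2] for p in((163,38),(300,75),(182,444),(42,407))]
P=[onz(T,cr((x-400,y),6,(345,240)),98)[:2] for x,y in((552,73),(735,66),(747,248),(563,257))]
for n,Q in(("block",B),("plate",P)):
    Q=np.array(Q);v=(Q[0]-Q[3])+(Q[1]-Q[2]);print(n,Q.mean(0),np.arctan2(v[1],v[0]),np.linalg.norm(v)/2, np.linalg.norm(Q[0]-Q[1]))
    if n=="block":
        u=v/np.linalg.norm(v);print("sq pocket",Q.mean(0)+45*u,Q.mean(0)-45*u)
# slot
h=T["color"][255:278,378:396].astype(int);g=h.sum(2);w=np.clip(np.median(g)-60-g,0,None)
yy,xx=np.mgrid[255:278,378:396];uv=np.array([(xx*w).sum(),(yy*w).sum()])/w.sum();print("slot top",uv,onz(T,uv,97))
print("plate tri",tri(T,(386.07,266.31),S,(383.5,163)))
h=S["color"][152:175,373:395].astype(int);g=h.sum(2);w=np.clip(np.median(g)-90-g,0,None)
print(g[::2,::2]);yy,xx=np.mgrid[152:175,373:395];us=np.array([(xx*w).sum(),(yy*w).sum()])/w.sum();print("slot side",us,onz(S,us,97))
# head
h=T["color"][205:243,190:215].astype(int)
m=(h.max(2)<90);b=blobs(m,(190,205),15);[print(x[:3]) for x in b]
# head top face triangulation
ht=np.vstack([x[3] for x in b[:2]]).mean(0)
rt=cv2.minAreaRect(np.vstack([x[3] for x in b[:2]]))
print(rt,tri(T,rt[0],S,(324.3,322.0)))
for p in ((403.,0),):pass
```

```text
block [534.36 237.21] -0.24263618102635603 169.8455239991261 64.2237610479443
sq pocket [578.04 226.4 ] [490.68 248.02]
plate [ 501.99 -171.21] 0.06604658633349005 64.28247650226152 65.43938254459209
slot top [385.79 265.92] [ 502.89 -170.64   97.  ]
plate tri (array([ 502.15, -171.53,   95.12]), np.float64(0.06850397893661513))
[[429 407 390 397 392 368 353 332 313 285 284]
 [450 443 440 439 451 444 442 444 444 441 437]
 [440 437 440 441 445 442 443 447 455 452 445]
 [431 434 439 440 453 444 446 451 455 452 445]
 [437 440 437 485 496 495 486 495 480 452 443]
 [438 442 427 446 439 444 442 458 458 453 446]
 [442 443 438 448 457 455 456 455 444 452 447]
 [441 441 438 440 449 449 448 451 450 450 445]
 [446 439 442 439 451 447 444 455 451 445 448]
 [450 437 440 439 447 450 451 447 457 447 447]
 [426 432 428 438 438 432 441 440 442 442 444]
 [305 323 331 356 353 369 390 399 412 426 422]]
slot side [386.5  158.36] [ 496.43 -185.77   97.  ]
(np.int32(105), array([201.51, 225.62], dtype=float32), ((201.8000030517578, 225.6000213623047), (5.692099571228027, 20.238576889038086), 18.43494987487793))
((201.8000030517578, 225.6000213623047), (5.692099571228027, 20.238576889038086), 18.43494987487793) (array([578.79, 227.46,  82.89]), np.float64(0.164620833741664))
```

Add to h.py:
```python
def goal(bot,x,y,gz,yaw):
    "shift in tool axes bringing the grasp point to (x,y,gz), tool yaw to yaw"
    from scipy.spatial.transform import Rotation as Ro
    o=bot.get_obs();R=Ro.from_euler("xyz",o["tcp_rot"]).as_matrix()
    y0=o["tcp_rot"][2];p=o["tool_pos"]+R@[0,0,159]
    print("t",round(o["time"],2),"grasp",p.round(1),"rpy",o["tcp_rot"].round(3),"shift",(R.T@(np.array([x,y,gz])-p)).round(1),"turn",round(float(y0-yaw),3),"q",o["joint_positions"].round(2),"F",o["contact_force"].round(1),"M",o["moment"].round(2),"w",round(o["grip_width"],1))
```

Run:
```python
from h import *;from plant import bot, cam, close_job
goal(bot,578.4,227,150,-.243)
```

```text
t 0.1 grasp [ 230.1 -471.5  245.1] rpy [-3.14  -0.     0.454] shift [ 619.3 -475.    95.9] turn 0.697 q [-1.26  0.34  1.52  0.    1.28 -0.15] F [0.2 0.2 0.1] M [-0.04  0.02  0.01] w 91.7
```

The rows are not in the units I measure in: shifts go in shares of 600 mm and turns go in shares of 45 degrees. I convert before sending: 240 mm / 600 = 0.4, -184 mm / 600 = -0.3067, 0.697 rad / 0.7854 = 0.8874.

>>> shift_gripper(
  segments="50 0.075 -0.0567 0 0.191\n50 0.15 -0.115 0 0.382\n50 0.2333 -0.1783 0 0.573\n50 0.3167 -0.2417 0 0.7639\n50 0.4 -0.3067 0 0.8874",
)

```text
time: 0.72
tool_pos: [364.2, -202.5, 404.6]
tcp_rot: [3.142, -0.0, -0.248]
contact_force: [0.2, 0.1, -0.4]
grip_width: 50.6
finger_force: 0.0
```

Run:
```python
from h import *;from plant import bot, cam, close_job
goal(bot,578.4,227,150,-.243)
```

```text
t 0.72 grasp [ 364.2 -202.5  245.6] rpy [ 3.142 -0.    -0.248] shift [ 102.3 -468.9   95.6] turn -0.005 q [-0.69  0.14  1.79  0.    1.2   1.13] F [ 0.2  0.1 -0.4] M [-0.01 -0.01 -0.  ] w 50.6
```

In the tool's units: -275 mm / 600 = -0.4583, -220 mm / 600 = -0.3667.

>>> shift_gripper(
  segments="36 0.02 -0.0917 0 0\n36 0.04 -0.1833 0 0\n36 0.06 -0.275 0 0\n36 0.08 -0.3667 0 0\n36 0.1 -0.4583 0 0",
)

```text
time: 1.35
tool_pos: [488.7, 50.1, 404.5]
tcp_rot: [3.141, 0.0, -0.243]
contact_force: [1.0, -1.0, 0.8]
grip_width: 35.8
finger_force: 0.0
```

>>> shift_gripper(
  segments="36 0.02 -0.0917 0.0333 0\n36 0.04 -0.1833 0.0667 0\n36 0.0583 -0.2667 0.1 0\n36 0.07 -0.3217 0.1333 0\n36 0.07 -0.3217 0.15 0",
)

```text
time: 1.98
tool_pos: [575.4, 227.3, 312.4]
tcp_rot: [3.14, 0.002, -0.24]
contact_force: [-0.2, -0.5, -0.2]
grip_width: 35.9
finger_force: 0.0
```

Run:
```python
from h import *;from plant import bot, cam, close_job
goal(bot,578.4,227,81,-.243)
c=cam.capture("top");s=cam.capture("side")
a=c["color"][170:300,140:270];b=s["color"][260:390,270:400]
cv2.imwrite("pics/p1.png",cv2.resize(np.hstack([a,b]),None,fx=3,fy=3)[:,:,::-1])
```

```text
t 1.98 grasp [575.  227.2 153.4] rpy [ 3.14e+00  2.00e-03 -2.40e-01] shift [ 3.5 -0.7 72.4] turn 0.003 q [0.25 0.59 1.38 0.   1.17 2.06] F [-0.2 -0.5 -0.2] M [ 0.02 -0.   -0.03] w 35.9
```

View pics/p1.png

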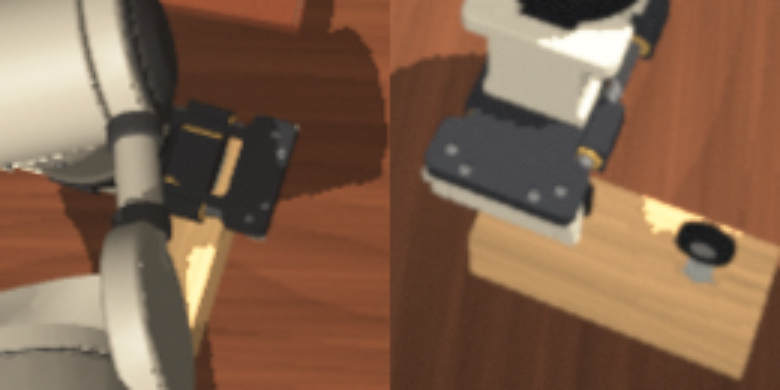

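The gripper hangs straight over the square key, in line with the block, and the round key at right is clear. I'll descend now.

In the tool's units: 72 mm / 600 = 0.12, 65 mm / 600 = 0.1083.

>>> shift_gripper(
  segments="36 0.0058 -0.0008 0.0417 0\n36 0.0058 -0.0008 0.0833 0\n36 0.0058 -0.0008 0.1083 0\n36 0.0058 -0.0008 0.12 0\n36 0.0058 -0.0008 0.12 0",
)

```text
time: 2.7
tool_pos: [579.1, 224.8, 243.0]
tcp_rot: [3.142, -0.0, -0.244]
contact_force: [0.0, -0.6, -0.3]
grip_width: 36.0
finger_force: 0.0
```

>>> shift_gripper(
  segments="20 0 0 0 0\n12 0 0 0 0\n0 0 0 0 0\n0 0 0 0 0\n0 0 0 0 0",
)

```text
time: 3.32
tool_pos: [579.2, 226.1, 243.1]
tcp_rot: [-3.139, -0.001, -0.243]
contact_force: [1.4, 5.4, -1.1]
grip_width: 8.8
finger_force: 30.0
```

Run:
```python
from h import *;from plant import bot, cam, close_job
goal(bot,578.4,227,81,-.243)
```

```text
t 3.33 grasp [579.5 226.5  84.1] rpy [-3.139e+00 -1.000e-03 -2.430e-01] shift [-1.2 -0.2  3.1] turn -0.0 q [0.25 0.67 1.44 0.   1.03 2.06] F [ 1.4  5.4 -1.1] M [ 1.05 -0.22  0.02] w 8.8
```

In the tool's units: -130 mm / 600 = -0.2167, -95 mm / 600 = -0.1583.

>>> shift_gripper(
  segments="0 0 -0.0013 -0.0167 0\n0 0 -0.0013 -0.05 0\n0 0 -0.0013 -0.1 0\n0 0 -0.0013 -0.1583 0\n0 0 -0.0013 -0.2167 0",
)

```text
time: 3.95
tool_pos: [579.0, 225.7, 373.8]
tcp_rot: [3.141, 0.0, -0.243]
contact_force: [0.7, 1.1, -0.4]
grip_width: 8.7
finger_force: 30.0
```

```bash
python3 - <<'E'
from h import *;from plant import bot, cam, close_job
goal(bot,502.3,-171.3,210,.06)
E
```

```text
t 3.95 grasp [578.9 225.6 214.8] rpy [ 3.141  0.    -0.243] shift [ 21.2 403.7   5.1] turn -0.303 q [ 0.25  0.54  1.29 -0.    1.31  2.06] F [ 0.7  1.1 -0.4] M [ 0.05 -0.05  0.01] w 8.7
```

In the tool's units: 255 mm / 600 = 0.425, 200 mm / 600 = 0.3333, -0.25 rad / 0.7854 = -0.3183.

>>> shift_gripper(
  segments="0 0.0033 0.0667 0 -0.0637\n0 0.0083 0.15 0 -0.1273\n0 0.0133 0.2417 0 -0.191\n0 0.0183 0.3333 0 -0.2546\n0 0.0233 0.425 0 -0.3183",
)

```text
time: 4.58
tool_pos: [530.7, -26.7, 373.0]
tcp_rot: [3.141, -0.0, 0.009]
contact_force: [1.2, 0.5, -0.9]
grip_width: 8.6
finger_force: 30.0
```

>>> shift_gripper(
  segments="0 0.0233 0.09 0 -0.0637\n0 0.0417 0.1667 0 -0.0637\n0 0.0617 0.2333 0 -0.0637\n0 0.0617 0.2333 0 -0.0637\n0 0.0617 0.2333 0 -0.0637",
)

```text
time: 5.2
tool_pos: [569.0, -164.4, 372.5]
tcp_rot: [-3.141, 0.001, 0.057]
contact_force: [1.2, -0.2, -0.0]
grip_width: 8.9
finger_force: 30.0
```

```bash
python3 - <<'E'
from h import *;from plant import bot, cam, close_job
import pickle
goal(bot,502.3,-171.3,210,.06)
c=cam.capture("top");s=cam.capture("side");pickle.dump({"top":c,"side":s},open("cap1.pkl","wb"))
a=c["color"][200:330,320:450];b=s["color"][80:210,320:450]
cv2.imwrite("pics/p2.png",cv2.resize(np.hstack([a,b]),None,fx=3,fy=3)[:,:,::-1])
E
```

```text
t 5.2 grasp [ 568.9 -164.3  213.5] rpy [-3.141e+00  1.000e-03  5.700e-02] shift [-66.9   3.2   3.6] turn -0.003 q [-0.41  0.49  1.38  0.    1.27  1.1 ] F [ 1.2 -0.2 -0. ] M [0.03 0.03 0.01] w 8.9
```

View pics/p2.png

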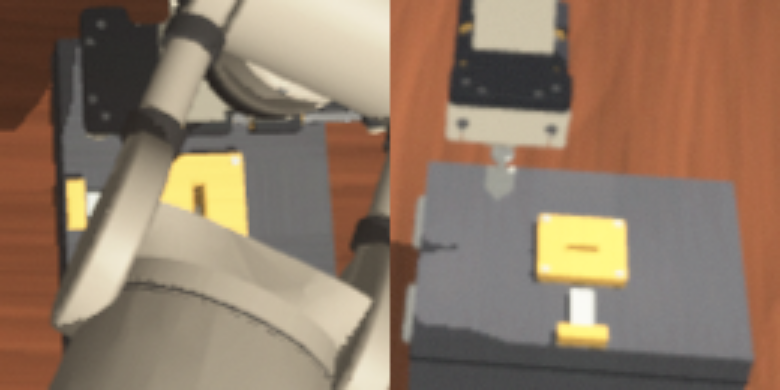

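The side view shows the key blade hanging at about crop (500,175) and the slot clearly at crop (582,247). The arm is 67 mm too far in +x. I'll move over the slot with the tip about 12 mm above the plate.

In the tool's units: -67 mm / 600 = -0.1117, -55 mm / 600 = -0.0917.

>>> shift_gripper(
  segments="0 -0.05 0.0025 0.0083 0\n0 -0.0917 0.005 0.025 0\n0 -0.1117 0.0053 0.0417 0\n0 -0.1117 0.0053 0.0517 0\n0 -0.1117 0.0053 0.0517 0",
)

```text
time: 5.92
tool_pos: [503.0, -171.2, 341.7]
tcp_rot: [3.142, -0.0, 0.058]
contact_force: [-0.3, 0.6, 0.1]
grip_width: 8.6
finger_force: 30.0
```

```bash
python3 - <<'E'
from h import *;from plant import bot, cam, close_job
import pickle
goal(bot,502.3,-171.3,182,.06)
s=cam.capture("side");pickle.dump(s,open("cap2.pkl","wb"))
d=pickle.load(open("cap1.pkl","rb"));S=d["side"];T=d["top"]
def slot(c,x0,y0,x1,y1):
    g=c["color"][y0:y1,x0:x1].astype(int).sum(2);w=np.clip(np.median(g)-80-g,0,None)
    yy,xx=np.mgrid[y0:y1,x0:x1];p=np.c_[xx[w>0],yy[w>0]];return np.array([(xx*w).sum(),(yy*w).sum()])/w.sum(),p.min(0),p.max(0)
a=slot(S,375,155,393,168);print("side slot",a,onz(S,a[0],98))
b=slot(T,380,258,393,275);print("top slot",b,onz(T,b[0],98),"tri",tri(T,b[0],S,a[0]))
cv2.imwrite("pics/p3.png",cv2.resize(s["color"][110:190,340:430],None,fx=7,fy=7,interpolation=cv2.INTER_CUBIC)[:,:,::-1])
E
```

```text
t 5.92 grasp [ 503.  -171.2  182.7] rpy [ 3.142 -0.     0.058] shift [-0.8  0.1  0.7] turn -0.002 q [-0.47  0.41  1.6   0.    1.13  1.04] F [-0.3  0.6  0.1] M [ 0.03 -0.    0.02] w 8.6
side slot (array([383.99224806, 162.24418605]), array([379, 162]), array([388, 163])) [ 501.33694058 -171.02998867   98.        ]
top slot (array([386.04643578, 266.27411089]), array([384, 261]), array([388, 272])) [ 502.09742372 -171.02006599   98.        ] tri (array([ 501.71594386, -170.94615901,   98.14702494]), np.float64(0.7515160000272172))
```

View pics/p3.png

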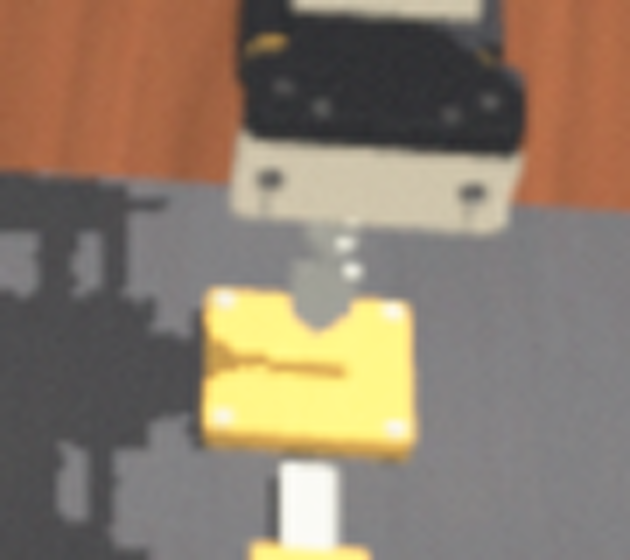

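Run:
```python
from h import *
import pickle
s=pickle.load(open("cap2.pkl","rb"))
print(proj(s,[503,-171.2,110.7]),proj(s,[501.7,-171,98]),onz(s,(385.,156.7),110.7))
```

```text
[383.93725658 157.89157343] [383.82797809 162.23487202] [ 500.8961747 -175.4608884  110.7      ]
```

The tip is at crop (318,330), i.e. pixel (385.0,156.7), within about 0.5 mm of the slot in x by the same camera. I'll lower it gently.

In the tool's units: 22 mm / 600 = 0.0367, 19 mm / 600 = 0.0317.

>>> shift_gripper(
  segments="0 0.0005 0 0.01 0\n0 0.0005 0 0.02 0\n0 0.0005 0 0.0267 0\n0 0.0005 0 0.0317 0\n0 0.0005 0 0.0367 0",
)

```text
time: 6.6
tool_pos: [502.9, -171.7, 319.5]
tcp_rot: [-3.141, 0.0, 0.057]
contact_force: [-0.0, 1.2, -0.4]
grip_width: 8.8
finger_force: 30.0
```

>>> shift_gripper(
  segments="0 0 0 0.0033 0\n0 0 0 0.0067 0\n0 0 0 0.01 0\n0 0 0 0.01 0",
)

```text
time: 7.1
tool_pos: [502.8, -171.6, 313.4]
tcp_rot: [-3.141, 0.0, 0.057]
contact_force: [0.6, 2.8, -1.9]
grip_width: 8.9
finger_force: 30.0
```

Run:
```python
from h import *;from plant import bot, cam, close_job
goal(bot,502.3,-171.3,132,.06)
```

```text
t 7.1 grasp [ 502.8 -171.5  154.4] rpy [-3.141  0.     0.057] shift [-0.5 -0.2 22.4] turn -0.003 q [-0.47  0.44  1.64  0.    1.06  1.04] F [ 0.6  2.8 -1.9] M [ 0.67 -0.04  0.03] w 8.9
```

In the tool's units: 4.5 mm / 600 = 0.0075, 3 mm / 600 = 0.005.

>>> shift_gripper(
  segments="0 0 -0.0013 0 0\n0 0 -0.0013 0.0025 0\n0 0 -0.0013 0.005 0\n0 0 -0.0013 0.0075 0\n0 0 -0.0013 0.0075 0",
)

```text
time: 7.72
tool_pos: [502.8, -171.1, 309.1]
tcp_rot: [3.141, 0.0, 0.057]
contact_force: [0.3, 0.1, -0.5]
grip_width: 8.9
finger_force: 30.0
```

Run:
```python
from h import *;from plant import bot, cam, close_job
goal(bot,502.3,-171.3,132,.06)
```

```text
t 7.72 grasp [ 502.8 -171.1  150.1] rpy [3.141 0.    0.057] shift [-0.5  0.1 18.1] turn -0.003 q [-0.47  0.45  1.64 -0.    1.05  1.04] F [ 0.3  0.1 -0.5] M [0.05 0.1  0.01] w 8.9
```

Centred with no side force. Next I push down with wiggles.

In the tool's units: 6 mm / 600 = 0.01, 4.5 mm / 600 = 0.0075, -0.05 rad / 0.7854 = -0.0637.

>>> shift_gripper(
  segments="0 0 0.0008 0.0025 0.0637\n0 0 -0.0008 0.005 -0.0637\n0 0 0.0008 0.0075 0.0637\n0 0 -0.0008 0.01 -0.0637\n0 0 0 0.01 0",
)

```text
time: 8.35
tool_pos: [502.9, -171.0, 303.9]
tcp_rot: [3.141, -0.001, 0.057]
contact_force: [-0.9, 1.3, 2.8]
grip_width: 8.8
finger_force: 30.0
```

>>> shift_gripper(
  segments="0 0 0.0008 0.0025 0.0637\n0 0 -0.0008 0.005 -0.0637\n0 0 0.0008 0.0075 0.0637\n0 0 -0.0008 0.01 -0.0637\n0 0 0 0.01 0",
)

```text
time: 8.98
tool_pos: [503.7, -170.9, 298.8]
tcp_rot: [3.14, -0.004, 0.057]
contact_force: [1.4, 3.2, 6.9]
grip_width: 9.0
finger_force: 30.0
```

Run:
```python
from h import *;from plant import bot, cam, close_job
goal(bot,502.3,-171.3,132,.06)
```

```text
t 8.97 grasp [ 504.4 -171.1  139.8] rpy [ 3.14  -0.004  0.057] shift [-2.2  0.1  7.8] turn -0.003 q [-0.47  0.46  1.66  0.    1.02  1.04] F [1.4 3.2 6.9] M [ 0.86 -0.39 -0.08] w 9.0
```

In the tool's units: 2 mm / 600 = 0.0033, 1 mm / 600 = 0.0017, -0.06 rad / 0.7854 = -0.0764.

>>> shift_gripper(
  segments="0 0 0.0008 0.0017 0.0764\n0 0 -0.0012 0.0017 -0.0764\n0 0 0.0008 0.0033 0.0764\n0 0 -0.0012 0.0033 -0.0764\n0 0 -0.0002 0.0033 0",
)

```text
time: 9.6
tool_pos: [503.7, -170.8, 296.4]
tcp_rot: [3.141, -0.004, 0.056]
contact_force: [2.5, 3.8, 3.2]
grip_width: 8.5
finger_force: 30.0
```

>>> shift_gripper(
  segments="0 0 0.001 0.0017 0.0764\n0 0 -0.001 0.0033 -0.0764\n0 0 0.001 0.0033 0.0764\n0 0 -0.001 0.005 -0.0764\n0 0 0 0.005 0",
)

```text
time: 10.22
tool_pos: [503.2, -170.8, 292.8]
tcp_rot: [3.141, -0.002, 0.057]
contact_force: [1.6, 1.5, 1.2]
grip_width: 8.5
finger_force: 30.0
```

Run:
```python
from h import *;from plant import bot, cam, close_job
goal(bot,502.3,-171.3,132,.06)
```

```text
t 10.22 grasp [ 503.5 -170.8  133.8] rpy [ 3.141e+00 -2.000e-03  5.700e-02] shift [-1.2  0.4  1.8] turn -0.003 q [-0.47  0.47  1.66  0.    1.01  1.04] F [1.6 1.5 1.2] M [ 0.56 -0.23 -0.03] w 8.5
```

Close to home. I'll push on to seat the collar and look for a firm stop.

In the tool's units: 4 mm / 600 = 0.0067, 3 mm / 600 = 0.005, -0.05 rad / 0.7854 = -0.0637.

>>> shift_gripper(
  segments="0 0 0.0008 0.0017 0.0637\n0 0 -0.0008 0.0033 -0.0637\n0 0 0.0008 0.005 0.0637\n0 0 -0.0008 0.0067 -0.0637\n0 0 0 0.0067 0",
)

```text
time: 10.85
tool_pos: [503.4, -170.8, 290.6]
tcp_rot: [3.14, -0.004, 0.057]
contact_force: [-2.0, 3.9, 14.4]
grip_width: 8.5
finger_force: 30.0
```

>>> shift_gripper(
  segments="0 0 0 0.0017 0.0637\n0 0 0 0.0033 -0.0637\n0 0 0 0.0033 0\n0 0 0 0.0033 0",
)

```text
time: 11.35
tool_pos: [503.7, -170.7, 290.4]
tcp_rot: [3.139, -0.006, 0.056]
contact_force: [-3.9, 5.3, 27.8]
grip_width: 8.9
finger_force: 30.0
```

Run:
```python
from h import *;from plant import bot, cam, close_job
goal(bot,502.3,-171.3,132,.06)
s=cam.capture("side")
cv2.imwrite("pics/p4.png",cv2.resize(s["color"][110:190,340:430],None,fx=7,fy=7,interpolation=cv2.INTER_CUBIC)[:,:,::-1])
```

```text
t 11.35 grasp [ 504.7 -171.   131.4] rpy [ 3.139 -0.006  0.056] shift [-2.4  0.1 -0.7] turn -0.004 q [-0.47  0.47  1.67  0.    1.    1.04] F [-3.9  5.3 27.8] M [ 1.22  0.8  -0.02] w 8.9
```

View pics/p4.png

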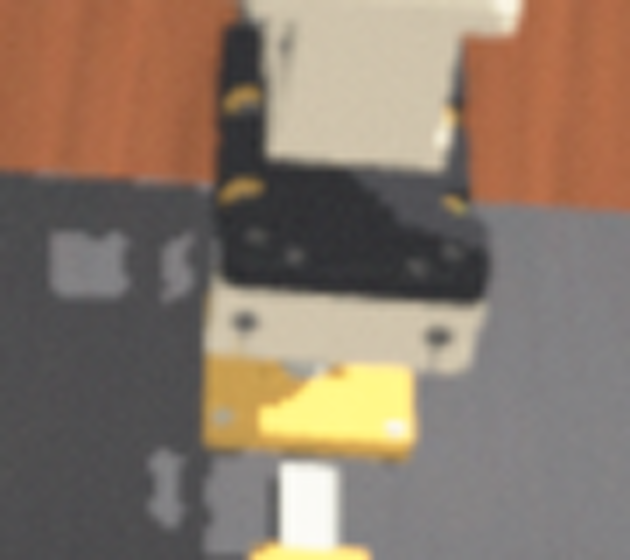

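The collar sits on the plate at crop (310,368). The force rose to 28 N at grasp height 131.4 mm, where home should be 132, so the key is fully home. I'll ease the push a little and turn clockwise in stages.

In the tool's units: -1 mm / 600 = -0.0017, 0.36 rad / 0.7854 = 0.4584.

>>> shift_gripper(
  segments="0 0 0 -0.0017 0\n0 0 0 -0.0017 0.1528\n0 0 0 -0.0017 0.3056\n0 0 0 -0.0017 0.4584\n0 0 0 -0.0017 0.4584",
)

```text
time: 12.02
tool_pos: [503.7, -170.8, 290.4]
tcp_rot: [-3.142, -0.006, -0.305]
contact_force: [-1.8, 4.4, 19.9]
grip_width: 8.7
finger_force: 30.0
```

Run:
```python
from h import *;from plant import bot, cam, close_job
goal(bot,502.3,-171.3,132,.06)
```

```text
t 12.03 grasp [ 504.6 -171.   131.4] rpy [-3.142 -0.006 -0.305] shift [-2.1  0.9 -0.6] turn -0.365 q [-0.47  0.47  1.67  0.    1.    1.4 ] F [-1.8  4.4 19.9] M [1.04 0.42 0.  ] w 8.7
```

In the tool's units: 0.48 rad / 0.7854 = 0.6112.

>>> shift_gripper(
  segments="0 0 0 0 0.1528\n0 0 0 0 0.3056\n0 0 0 0 0.4584\n0 0 0 0 0.6112\n0 0 0 0 0.6112",
)

```text
time: 12.65
tool_pos: [503.4, -171.3, 290.4]
tcp_rot: [-3.14, -0.005, -0.784]
contact_force: [-4.4, 1.0, 20.1]
grip_width: 8.8
finger_force: 30.0
```

Run:
```python
from h import *;from plant import bot, cam, close_job
goal(bot,502.3,-171.3,132,.06)
```

```text
t 12.65 grasp [ 504.2 -171.8  131.4] rpy [-3.14  -0.005 -0.784] shift [-1.7  1.  -0.6] turn -0.844 q [-0.47  0.47  1.67 -0.    1.    1.88] F [-4.4  1.  20.1] M [0.37 0.79 0.02] w 8.8
```

In the tool's units: -0.7 mm / 600 = -0.0012, -0.5 mm / 600 = -0.0008, 0.6 rad / 0.7854 = 0.7639.

>>> shift_gripper(
  segments="0 -0.0008 0.0008 0 0.1528\n0 -0.0012 0.0012 0 0.3056\n0 -0.0012 0.0012 0 0.4584\n0 -0.0012 0.0012 0 0.6112\n0 -0.0012 0.0012 0 0.7639",
)

```text
time: 13.28
tool_pos: [502.3, -171.7, 290.4]
tcp_rot: [-3.138, -0.005, -1.386]
contact_force: [-5.7, -1.7, 20.5]
grip_width: 8.5
finger_force: 30.0
```

Run:
```python
from h import *;from plant import bot, cam, close_job
goal(bot,502.3,-171.3,132,.06)
```

```text
t 13.28 grasp [ 503.  -172.3  131.4] rpy [-3.138 -0.005 -1.386] shift [-1.1  0.5 -0.6] turn -1.446 q [-0.47  0.47  1.67 -0.    1.    2.48] F [-5.7 -1.7 20.5] M [-0.04  1.09  0.19] w 8.5
```

In the tool's units: 1 mm / 600 = 0.0017, 0.5 mm / 600 = 0.0008, 0.2 rad / 0.7854 = 0.2546.

>>> shift_gripper(
  segments="0 0 0.0008 0 0.1019\n0 0 0.0017 0 0.1783\n0 0 0.0017 0 0.2546\n0 0 0.0017 0 0.2546",
)

```text
time: 13.78
tool_pos: [501.5, -171.8, 290.4]
tcp_rot: [-3.137, -0.004, -1.583]
contact_force: [-2.6, 0.8, 19.0]
grip_width: 9.2
finger_force: 30.0
```

Run:
```python
from h import *;from plant import bot, cam, close_job
goal(bot,502.3,-171.3,132,.06)
s=cam.capture("side");t=cam.capture("top")
a=cv2.resize(s["color"][110:200,340:430],None,fx=4.4,fy=5,interpolation=cv2.INTER_CUBIC);b=cv2.resize(t["color"][220:310,320:410],None,fx=4.4,fy=5,interpolation=cv2.INTER_CUBIC)
cv2.imwrite("pics/p5.png",np.hstack([a,b])[:,:,::-1])
```

```text
t 13.78 grasp [ 502.3 -172.4  131.4] rpy [-3.137 -0.004 -1.583] shift [-1.1  0.  -0.6] turn -1.643 q [-0.47  0.47  1.67 -0.    1.    2.68] F [-2.6  0.8 19. ] M [0.16 0.7  0.3 ] w 9.2
```

View pics/p5.png

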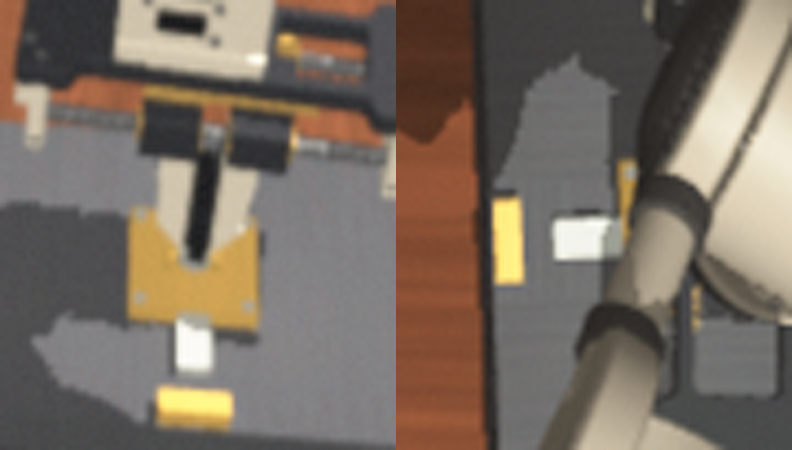

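The bolt, at crop (195,345), is fully drawn back from its keeper at (195,405), and the head is gripped and a quarter turn round. The turning moment has risen to 0.3 N m against the spring's 0.1, so the key is on its stop. One hold check, then I hand in.

In the tool's units: 0.03 rad / 0.7854 = 0.0382.

>>> shift_gripper(
  segments="0 0 0 0 0.0382\n0 0 0 0 0.0382\n0 0 0 0 0.0382",
)

```text
time: 14.25
tool_pos: [501.6, -171.8, 290.4]
tcp_rot: [-3.136, -0.004, -1.612]
contact_force: [-3.0, 0.4, 19.0]
grip_width: 9.2
finger_force: 30.1
```

Run:
```python
from h import *;from plant import bot, cam, close_job
goal(bot,502.3,-171.3,132,.06)
print(close_job())
```

```text
t 14.25 grasp [ 502.3 -172.4  131.4] rpy [-3.136 -0.004 -1.612] shift [-1.1  0.1 -0.6] turn -1.672 q [-0.47  0.47  1.67 -0.    1.    2.71] F [-3.   0.4 19. ] M [0.11 0.7  0.41] w 9.2
the job is handed in; nothing more can be done
None
```

I handed the job in at about 14 s with the square key fully home, turned clockwise to its stop and still gripped; the bolt is drawn back and I saw no sign that anything else moved, but the hand-in returned no verdict.

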